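# Shut the coffee machine and start it

### The job

The coffee machine has just been filled. With the fingertips, push its water lid right down shut and push the swing-out filter holder fully home over the jug, in either order; only when both are shut, press the start button on top of the spray arm right in and let it go. Leave the jug standing on its hot plate, and do not pick up or disturb it or the other things on the worktop.

Things in the scene. Friction and masses are not known exactly. Their poses are not given: they have to be found in the camera images.
- machine: filter coffee machine fixed on the worktop, 250 mm deep (own x, to its back), 200 mm wide (own y, to its left seen from the robot). Origin: middle of its underside. Black base 28 mm high; hot plate 45 mm in front of the origin; aluminium tower over the full width from 28 to 125 mm behind the origin, top 262 mm up, with the water lid at its top left and a vent panel at its top right
- spray_arm (a point): point on the top of the fixed black spray arm, 35 mm behind the start button: 58 mm wide, 19 mm thick, top 261 mm above the worktop, that reaches 102 mm forward from the tower over the hot plate and carries the start button; the filter holder swings in under it
- filter (a joint): swing-out filter holder, rad: 0 = shut (fully home under the spray arm, straight above the jug), grows as it swings out to the left (clockwise seen from above) about an upright pin at the front left of the tower; starts 0.5 to 1.05. It stays where it is left and moves under about 1 N
- filter_hinge (a point): point on the upright pin about which the filter holder turns, 226 mm above the worktop
- filter_mid (a point): middle of the filter holder, 226 mm above the worktop, 105 mm from the pin: an open black tapered cup, 64 mm tall, 176 to 240 mm above the worktop, outer radius 62 mm at the rim and 52 mm half-way down, with a small thumb tab at the rim on the side away from the pin. A push on the side of its rim shuts it
- lid (a joint): hinged water lid, rad: 0 = shut (flat on the tower), grows as it is raised; hinged on its right edge, along the machine's own x, so its free edge is the left one; starts 0.8 to 1.25. Stiff hinge: stays where it is left, moves under about 1 N at its edge. Black, 94 mm (along the hinge) by 105 mm, 7 mm thick, plus a 7 mm finger lip in the middle of the free edge
- lid_hinge (a point): middle of the lid's hinge line, 262 mm above the worktop
- lid_edge (a point): middle of the lid's free edge, on its outer (upper) face, 105 mm from the hinge line and 8 mm above it when shut; its own axes turn with the lid
- button (a joint): start button, m: 0 = up, 0.005 = fully pressed in; sprung, about 1 N to start it and 4 N to press it fully; comes up again when let go
- button_top (a point): middle of the top face of the round white start button (22 mm across, standing 10 mm proud of its steel ring, on top of the spray arm near its front end, above the hot plate's middle), 273 mm above the worktop when up; pressed straight down
- jug_mid (a point): glass coffee jug with black lid and handle, loose, standing on the hot plate under the filter holder with its handle towards the robot. Point: on the axis of its round body (126 mm across), 65 mm above its foot, 96 mm above the worktop; its top is 169 mm above the worktop
- plate_mid (a point): middle of the hot plate's top, 31 mm above the worktop
- blue_mug_mid (a point): bystander: plain dark blue mug, about 78 mm across and 97 mm tall, on the worktop left of the machine. Point: half-way up it, above its origin
- spotted_mug_mid (a point): bystander: cream mug with dots, about 87 mm across and 97 mm tall, on the worktop right of the machine. Point: half-way up it, above its origin
- sugar_pot_mid (a point): bystander: plain cream stoneware pot, 97 mm across, 70 mm tall, right of the machine. Point: half-way up it, above its origin
- jar_mid (a point): bystander: lidded glass jar, 65 mm across, 86 mm tall, right of the machine. Point: half-way up it, above its origin
- teaspoon_mid (a point): bystander: steel teaspoon, 130 mm long, lying in front of the machine's right-hand corner. Point: half-way up it, above its origin

How it is judged:
By the outcome, as a careful person would: the job done as asked, in the order asked, and still so for the second after the job is handed in, with the robot touching nothing.
It also fails if it takes over 61 s, if anything falls off the work surface, if the arm or the gripper's body presses on something with over 40 N, if the wrist force passes 120 N, or if a joint passes its speed limit or range.

### The arm

A 6-joint arm with a two-finger parallel gripper is mounted at the origin on a cart in front of the work surface, level with it; the furniture and walls round the work are solid. World frame = base frame: x ahead of the robot, y to its left, z up, the work surface at z = 0. Lengths are in m, angles in degrees, forces in N, time in s.
With the tool pointing down it reaches from about 0.3 to 0.95 m from the base axis. Payload 3.1 kg.
Tool frame: the origin (TCP) lies at the very end of the fingers, on their centre line; the grasp point (between the pads) lies 19 mm behind it; z points along the fingers, y is the line along which they close (so a half turn about z gives the same grasp; the last joint's range is limited). The gripper opens to 85 mm and grips with 20 to 120 N. Pads are 22 mm wide; open, the fingers measure 114 mm over their backs; the gripper's body (76 mm by 85 mm) begins 54 mm behind the grasp point. The pads swing forward as they close: fully open they stand 13 mm farther back than shut.
Start: joints at [65.162, 17.653, 93.61, -0, 68.738, -3.994], TCP at [0.222, 0.584, 0.231] pointing down, gripper open.
Joint ranges: [-175.34, 175.34], [-45.06, 112.39], [2.9, 150.54], [-68.45, 248.45], [3.09, 151.38], [-168.51, 168.51]. Speed limits (degrees/s): [159.86, 159.86, 180, 180, 180, 180].

### API

Orientations are given as a 3x3 rotation matrix whose columns are the frame's x, y, z axes.
In Python, from plant import env gives the robot as it stands.
- The arm moves only by the tool send_rows, never from a script. Its argument "targets" is a list of rows, each an object of numbers: "dx", "dy", "dz": the shift along the tool's x, y, z in m; "ax", "ay", "az": the turn, a rotation vector about the tool's x, y, z in rad; "gripper": the closure, from -1 (fully open) to 1 (shut). A call has 1 to 10 rows; each row is the pose to reach, as a shift and turn from the pose commanded when the call began, along the tool's axes at that moment; what a row does not reach only later rows make up. A row lasts 1/10 s, in which the tool goes at most 50 mm and 8.59 degrees, less where a joint would pass 70% of its speed; a pose out of reach is approached as far as the arm can. A call with a gripper value outside its range is refused whole. The fingers move at their own pace and stop on an object; "squeeze" is the grip in N (left out, the last holds). Time passes only in rows, so rows that repeat a pose let the fingers close. It gives the time, the measured TCP pose, the force, the opening and the grip force at its end, in the units of the state.
- env.get_obs(): the state, without advancing time (a new reading comes with each control period).
- env.grab_frame(name): name is "scene" or "top"; returns the picture (480x640x3 uint8, red, green, blue); there is no depth.
- env.camera_model(name): a dict with "fx", "fy", "cx", "cy" (pixels), "rvec" (rotation vector, rad) and "tvec" (3), from world to camera coordinates, as OpenCV has them. Camera axes: x right, y down, z forward; pixel columns grow to the right and rows downward; lengths in m; the calibration is good to about 2 mm. A picture is of the moment at which its call begins. camera_model takes no time and is no camera call.
- env.job_done(): hands the job in; it is judged then, once.
The state is a dict: "time_s": time; "q": joint angles; "dq": joint speeds; "joint_efforts": joint torques, N m; "eef_pos": TCP position; "tcp_rot": TCP orientation; "force": force on the tool from outside, world axes, zero at the start; "wrist_torque": the same for the moment, N m; "finger_gap": finger opening in m; "grip_force": force on a finger pad.
Only numpy, scipy, OpenCV 4.12 (cv2) and the standard library are available. Lean on these libraries where they do the work, as an engineer would, in place of code of your own. Each camera call takes 0.05 s, during which the arm holds its last target. There are 200 camera calls.

## Working session

There is one attempt and no reset: what is moved stays moved. The work goes in short steps, Python scripts to look and compute and a tool call to move; the robot and the scene stay as the last step left them, time stands still between calls to the robot, and variables do not carry over. Pictures are saved under pics/ and viewed, at most 10 in all, crops included, and the job is handed in when it is done.

Besides the shell and the picture viewer there is one more tool, called as name([rows], argument=value, ...), one row to a line, values as JSON. send_rows: Moves the arm, as the interface text tells. Its arguments: {"type":"object","properties":{"targets":{"type":"array","items":{"type":"object","properties":{"dx":{"type":"number"},"dy":{"type":"number"},"dz":{"type":"number"},"ax":{"type":"number"},"ay":{"type":"number"},"az":{"type":"number"},"gripper":{"type":"number"}}}},"squeeze":{"type":"number"}},"required":["targets"]}

```bash
mkdir -p pics; ls; python3 - <<'E'
from plant import env
import cv2
for n in("scene","top"):
    cv2.imwrite(f"pics/{n}0.png",env.grab_frame(n)[:,:,::-1]); print(n,env.camera_model(n))
o=env.get_obs();print(o["time_s"],o["eef_pos"],o["tcp_rot"],o["force"],o["finger_gap"])
E
```

```text
pics
scene {'fx': 468.77115669501404, 'fy': 468.77115669501404, 'cx': 310.4223950564306, 'cy': 237.83135675966494, 'rvec': array([ 2.2805909 , -0.9519384 ,  0.35957492]), 'tvec': array([-0.45776324,  0.34323263,  0.9246376 ])}
top {'fx': 475.2975482335434, 'fy': 475.2975482335434, 'cx': 313.4509881238094, 'cy': 236.46856810417017, 'rvec': array([ 2.15001548, -2.12731163,  0.20595894]), 'tvec': array([-0.12715032,  0.56839692,  1.23255726])}
0.1 [0.22208853 0.58340469 0.23013648] [[-9.34557799e-01  3.55810223e-01 -8.97589387e-04]
 [ 3.55811327e-01  9.34555755e-01 -1.95998921e-03]
 [ 1.41463129e-04 -2.15109567e-03 -9.99997676e-01]] [ 0.32699718 -0.5828178   0.33718391] 0.08504674253493541
```

View pics/scene0.png

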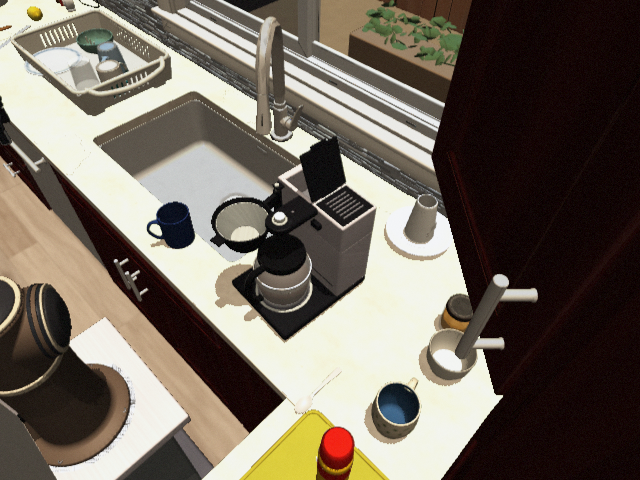

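View pics/top0.png

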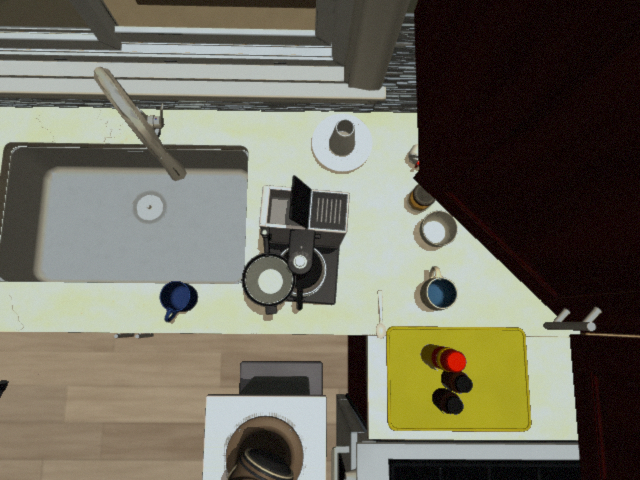

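Scene view: the machine is at about (300,240), with the filter holder swung out at (242,222), the lid raised at (323,170) and the button at (279,217). The top view shows the button at (299,261). I'll enlarge both.

```bash
cat > h.py <<'E'
import numpy as np,cv2
from plant import env
def cam(n):
    m=env.camera_model(n);K=np.array([[m["fx"],0,m["cx"]],[0,m["fy"],m["cy"]],[0,0,1]]);return K,np.array(m["rvec"]),np.array(m["tvec"])
def proj(n,P):
    K,r,t=cam(n);return cv2.projectPoints(np.array(P,float).reshape(-1,3),r,t,K,None)[0].reshape(-1,2)
def backz(n,uv,z):
    K,r,t=cam(n);R=cv2.Rodrigues(r)[0];d=R.T@np.linalg.inv(K)@np.array([*uv,1.]);c=-R.T@t
    return c+d*(z-c[2])/d[2]
E
python3 - <<'E'
from h import *
a=cv2.imread("pics/scene0.png")[130:345,170:400];b=cv2.imread("pics/top0.png")[165:325,235:365]
cv2.imwrite("pics/s1.png",cv2.resize(a,None,fx=2.7,fy=2.7,interpolation=cv2.INTER_CUBIC))
cv2.imwrite("pics/t1.png",cv2.resize(b,None,fx=3.7,fy=3.7,interpolation=cv2.INTER_CUBIC))
for n in("scene","top"):print(proj(n,[[0,0,0],[.222,.584,.231],[.6,0,0]]))
print(backz("top",(299,261),.273),backz("scene",(279,217),.273))
E
```

```text
[[ 78.34638588 411.8428367 ]
 [  9.00484233 136.73086999]
 [296.00354119 245.33229312]]
[[264.41940201 455.65324291]
 [-10.61402363 375.69848568]
 [270.14141343 228.45969104]]
[ 0.47536095 -0.08586976  0.273     ] [ 0.47225709 -0.09043409  0.273     ]
```

View pics/s1.png

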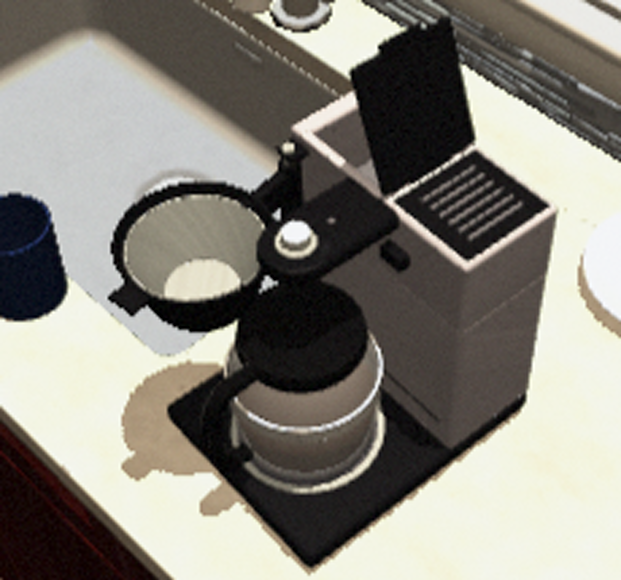

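View pics/t1.png

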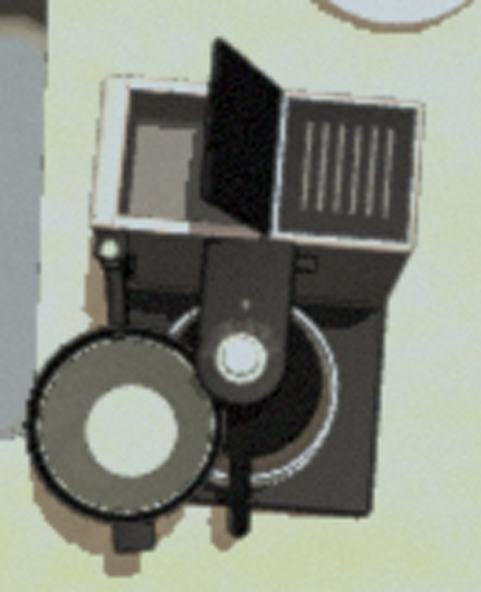

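```bash
cat >> h.py <<'E'
S=lambda u,v:(170+u/2.7,130+v/2.7)
T=lambda u,v:(235+u/3.7,165+v/3.7)
def mach(p,P):
    c,s=np.cos(p[2]),np.sin(p[2]);P=np.atleast_2d(np.array(P,float))
    return np.c_[p[0]+c*P[:,0]-s*P[:,1],p[1]+s*P[:,0]+c*P[:,1],P[:,2]]
E
cat > fit.py <<'E'
from h import *
from scipy.optimize import least_squares
A=[("scene",S(468,268),(.028,-.1,.262)),("scene",S(556,210),(.125,-.1,.262)),("scene",S(293,128),(.028,.1,.262)),("scene",S(296,233),(-.045,0,.273)),("scene",S(310,570),(-.125,-.1,0)),
("top",T(93,232),(.028,.1,.262)),("top",T(412,247),(.028,-.1,.262)),("top",T(105,75),(.125,.1,.262)),("top",T(424,102),(.125,-.1,.262)),("top",T(241,354),(-.045,0,.273)),("top",T(370,517),(-.125,-.1,.028))]
f=lambda p:np.array([proj(n,mach(p,P))[0]-uv for n,uv,P in A])
r=least_squares(lambda p:f(p).ravel(),[.5,-.09,0],loss="soft_l1");p=r.x;print("pose",p);print(f(p).round(1))
print("button",mach(p,(-.045,0,.273)))
# lid: hinge y yh, angle a, x centre 
B=[("scene",S(350,70),-1,1),("scene",S(445,18),1,1),("scene",S(385,195),-1,0),("scene",S(475,148),1,0),("top",T(203,202),-1,1),("top",T(217,38),1,1),("top",T(268,235),-1,0),("top",T(282,95),1,0)]
def lp(q,s,e):return mach(p,(q[0]+s*.047,q[1]+e*.105*np.cos(q[2]),.264+e*.105*np.sin(q[2])))
g=lambda q:np.array([proj(n,lp(q,s,e))[0]-uv for n,uv,s,e in B])
r=least_squares(lambda q:g(q).ravel(),[.076,-.01,1.],loss="soft_l1");print("lid",r.x);print(g(r.x).round(1))
q=r.x;print("edge world",lp(q,0,1),"shut edge",mach(p,(q[0],q[1]+.105,.27)))
# filter
C=[("top",T(126,426)),("scene",S(190,253))]
k=least_squares(lambda x:np.r_[proj("top",[[x[0],x[1],.24]])[0]-C[0][1],proj("scene",[[x[0],x[1],.24]])[0]-C[1][1]],[.44,0]);print("filter",k.x,k.fun)
c,s=np.cos(p[2]),np.sin(p[2]);d=k.x-p[:2];m=np.array([c*d[0]+s*d[1],-s*d[0]+c*d[1]]);print("in machine",m)
a=backz("top",T(108,247),.245);print("pin",a, backz("scene",S(288,150),.245))
# pin from equal radii .105
mid=(m+[-.045,0])/2;v=m-[-.045,0];L=np.hypot(*v);n=np.array([-v[1],v[0]])/L;
for sg in(1,-1):
    P=mid+sg*n*np.sqrt(.105**2-(L/2)**2);print("pin m",P,"world",mach(p,(*P,.226)),"ang",2*np.arcsin(L/.21))
E
python3 fit.py
```

```text
pose [ 0.51987983 -0.09174612 -0.0715042 ]
[[-0.6  1.1]
 [ 2.  -1.5]
 [-1.8 -1. ]
 [-0.3 -0.6]
 [ 0.2  3. ]
 [-1.4 -1.7]
 [ 0.9  1.6]
 [-0.4 -0.7]
 [ 0.5 -0.8]
 [ 0.1  0.5]
 [ 0.6  0.2]]
button [[ 0.47499482 -0.08853117  0.273     ]]
lid [ 0.07551366 -0.01110234  1.19936419]
[[-0.7  0.4]
 [ 0.7 -0.8]
 [-0.7  1.9]
 [-0.1 -1.9]
 [-0.1 -0.4]
 [ 0.1 -0.1]
 [ 0.5  1.2]
 [ 0.1 -1.3]]
edge world [[ 0.59713003 -0.07020264  0.36183989]] shut edge [[ 0.60190889 -0.00348335  0.27      ]]
filter [ 0.4308983 -0.0213751] [ 1.19944865  1.93774662  0.42741239 -2.59457326]
in machine [-0.09378169  0.06383407]
pin [ 0.54510757 -0.00507644  0.245     ] [ 0.54758606 -0.00060885  0.245     ]
pin m [-0.14647233 -0.02698827] world [[ 0.37185366 -0.10820097  0.226     ]] ang 0.7851509386465536
pin m [0.00769064 0.09082234] world [[ 0.53403946 -0.00170531  0.226     ]] ang 0.7851509386465536
```

```bash
cat >> h.py <<'E'
p=np.array([.5199,-.0917,-.0715]);pin=np.array([.0077,.0908])
def post(th,off=.0765):  # post centre (machine) pushing filter at angle th
    P=np.array([-.045,0])-off*np.array([.867,-.505])-pin;c,s=np.cos(-th),np.sin(-th)
    return pin+np.array([c*P[0]-s*P[1],s*P[0]+c*P[1]])
def here():
    o=env.get_obs();d=o["eef_pos"]-np.r_[p[:2],0];c,s=np.cos(p[2]),np.sin(p[2])
    return o,np.array([c*d[0]+s*d[1],-s*d[0]+c*d[1],d[2]])
def to(M): # tool-frame shift to machine point
    o,_=here();return (o["tcp_rot"].T@(mach(p,M)[0]-o["eef_pos"])).round(4)
E
python3 - <<'E'
from h import *
print(here()[1]);
for t in np.arange(0,1.2,.1):print(round(t,1),post(t).round(4))
a=post(1.0);print(a,to((a[0]-.02,a[1]+.06,.225)))
E
```

```text
[-0.34527942  0.6521044   0.23013648]
0.0 [-0.1113  0.0386]
0.1 [-0.1159  0.0508]
0.2 [-0.1193  0.0633]
0.3 [-0.1214  0.0761]
0.4 [-0.1222  0.0891]
0.5 [-0.1218  0.1021]
0.6 [-0.12   0.115]
0.7 [-0.1169  0.1276]
0.8 [-0.1126  0.1398]
0.9 [-0.1072  0.1516]
1.0 [-0.1005  0.1628]
1.1 [-0.0928  0.1732]
[-0.10050719  0.16277028] [-0.3389 -0.3463  0.0058]
```

send_rows([
  {"dx":-0.034,"dy":-0.035,"dz":0.0,"az":-0.1,"gripper":1},
  {"dx":-0.068,"dy":-0.07,"dz":0.0,"az":-0.2,"gripper":1},
  {"dx":-0.102,"dy":-0.104,"az":-0.291,"gripper":1},
  {"dx":-0.136,"dy":-0.139,"az":-0.291,"gripper":1},
  {"dx":-0.17,"dy":-0.173,"az":-0.291,"gripper":1},
  {"dx":-0.204,"dy":-0.208,"az":-0.291,"gripper":1},
  {"dx":-0.238,"dy":-0.243,"az":-0.291,"gripper":1},
  {"dx":-0.272,"dy":-0.278,"az":-0.291,"gripper":1},
  {"dx":-0.306,"dy":-0.312,"dz":0.003,"az":-0.291,"gripper":1},
  {"dx":-0.339,"dy":-0.346,"dz":0.006,"az":-0.291,"gripper":1},
])

```text
invalid input at $.targets[0]: expected keys dx, dy, dz, ax, ay, az, gripper
```

```bash
python3 - <<'E'
from h import *
o,m=here();print(m,o["tcp_rot"].round(3),o["force"],o["finger_gap"],to((*post(.9),.225)))
E
```

```text
[-0.34527942  0.6521044   0.23013648] [[-0.935  0.356 -0.001]
 [ 0.356  0.935 -0.002]
 [ 0.    -0.002 -1.   ]] [ 0.32699718 -0.5828178   0.33718391] 0.08504674253493541 [-0.3722 -0.4106  0.006 ]
```

All keys are required in every row.

send_rows([
  {"dx":-0.034,"dy":-0.035,"dz":0,"ax":0,"ay":0,"az":-0.1,"gripper":1},
  {"dx":-0.068,"dy":-0.07,"dz":0,"ax":0,"ay":0,"az":-0.2,"gripper":1},
  {"dx":-0.102,"dy":-0.104,"dz":0,"ax":0,"ay":0,"az":-0.291,"gripper":1},
  {"dx":-0.136,"dy":-0.139,"dz":0,"ax":0,"ay":0,"az":-0.291,"gripper":1},
  {"dx":-0.17,"dy":-0.173,"dz":0,"ax":0,"ay":0,"az":-0.291,"gripper":1},
  {"dx":-0.204,"dy":-0.208,"dz":0,"ax":0,"ay":0,"az":-0.291,"gripper":1},
  {"dx":-0.238,"dy":-0.243,"dz":0,"ax":0,"ay":0,"az":-0.291,"gripper":1},
  {"dx":-0.272,"dy":-0.278,"dz":0,"ax":0,"ay":0,"az":-0.291,"gripper":1},
  {"dx":-0.306,"dy":-0.312,"dz":0.003,"ax":0,"ay":0,"az":-0.291,"gripper":1},
  {"dx":-0.339,"dy":-0.346,"dz":0.006,"ax":0,"ay":0,"az":-0.291,"gripper":1},
])

```text
time_s: 1.1
eef_pos: [0.4164, 0.1382, 0.2252]
tcp_rot: [[-0.997, 0.073, 0.001], [0.073, 0.997, 0.0], [-0.001, 0.0, -1.0]]
force: [0.0, 0.1, -1.1]
finger_gap: 0.0
grip_force: 0.0
```

```bash
python3 - <<'E'
from h import *
o,m=here();print(o["time_s"],m,o["tcp_rot"].round(3),o["force"],o["finger_gap"],to((*post(.9),.225)))
E
```

```text
1.1 [-0.11967061  0.22190891  0.2251927 ] [[-0.997  0.073  0.001]
 [ 0.073  0.997  0.   ]
 [-0.001  0.    -1.   ]] [ 0.02027749  0.13802451 -1.10519243] 4.0204180137397407e-05 [-0.0126 -0.0703  0.0002]
```

send_rows([
  {"dx":-0.006,"dy":-0.035,"dz":0,"ax":0,"ay":0,"az":0,"gripper":1},
  {"dx":-0.012,"dy":-0.068,"dz":0,"ax":0,"ay":0,"az":0,"gripper":1},
  {"dx":-0.007,"dy":-0.082,"dz":0,"ax":0,"ay":0,"az":0,"gripper":1},
  {"dx":-0.003,"dy":-0.094,"dz":0,"ax":0,"ay":0,"az":0,"gripper":1},
  {"dx":0,"dy":-0.107,"dz":0,"ax":0,"ay":0,"az":0,"gripper":1},
  {"dx":0.002,"dy":-0.12,"dz":0,"ax":0,"ay":0,"az":0,"gripper":1},
  {"dx":0.0025,"dy":-0.133,"dz":0,"ax":0,"ay":0,"az":0,"gripper":1},
  {"dx":0.0015,"dy":-0.146,"dz":0,"ax":0,"ay":0,"az":0,"gripper":1},
  {"dx":0,"dy":-0.159,"dz":0,"ax":0,"ay":0,"az":0,"gripper":1},
])

```text
time_s: 2.0
eef_pos: [0.4039, -0.0183, 0.225]
tcp_rot: [[-0.997, 0.072, -0.001], [0.072, 0.997, 0.001], [0.001, 0.001, -1.0]]
force: [-0.4, 1.2, 0.7]
finger_gap: -0.0002
grip_force: 0.3
```

```bash
python3 - <<'E'
from h import *
o,m=here();print(o["time_s"],m,o["force"])
for t in(.15,.1,.05,0,-.05,-.1):print(t,to((*post(t),.225)))
a=env.grab_frame("top")[165:325,215:365];b=env.grab_frame("scene")[120:330,190:400]
cv2.imwrite("pics/c2.png",np.hstack([cv2.resize(x,(390,416),interpolation=2) for x in(a,b)])[:,:,::-1])
E
```

```text
2.0 [-0.12095425  0.06489734  0.22497731] [-0.43976231  1.21406306  0.6660293 ]
0.15 [-0.0032 -0.0079 -0.    ]
0.1 [-0.005  -0.0141 -0.    ]
0.05 [-0.0072 -0.0202 -0.    ]
0 [-0.0096 -0.0263 -0.    ]
-0.05 [-0.0124 -0.0321 -0.0001]
-0.1 [-0.0154 -0.0379 -0.0001]
```

View pics/c2.png

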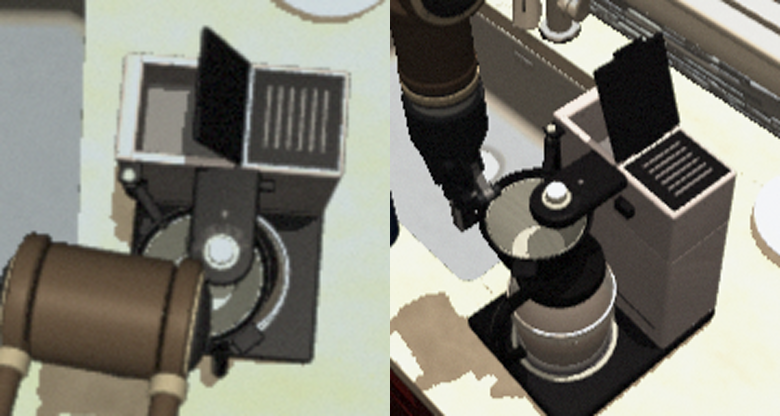

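The holder is swinging in with the arm clear of everything, and the lid is still up. I'll go on slowly.

send_rows([
  {"dx":-0.002,"dy":-0.006,"dz":0,"ax":0,"ay":0,"az":0,"gripper":1},
  {"dx":-0.004,"dy":-0.012,"dz":0,"ax":0,"ay":0,"az":0,"gripper":1},
  {"dx":-0.006,"dy":-0.018,"dz":0,"ax":0,"ay":0,"az":0,"gripper":1},
  {"dx":-0.0085,"dy":-0.024,"dz":0,"ax":0,"ay":0,"az":0,"gripper":1},
  {"dx":-0.0085,"dy":-0.024,"dz":0,"ax":0,"ay":0,"az":0,"gripper":1},
])

```text
time_s: 2.6
eef_pos: [0.4117, -0.0438, 0.2254]
tcp_rot: [[-0.997, 0.073, 0.0], [0.073, 0.997, -0.001], [-0.0, -0.0, -1.0]]
force: [-0.3, 0.9, 0.0]
finger_gap: 0.0003
grip_force: 0.0
```

send_rows([
  {"dx":-0.0015,"dy":-0.003,"dz":0,"ax":0,"ay":0,"az":0,"gripper":1},
  {"dx":-0.0015,"dy":-0.003,"dz":0,"ax":0,"ay":0,"az":0,"gripper":1},
])

```text
time_s: 2.8
eef_pos: [0.4128, -0.0464, 0.2253]
tcp_rot: [[-0.997, 0.073, 0.0], [0.073, 0.997, -0.0], [-0.0, -0.0, -1.0]]
force: [-0.3, -0.5, -0.8]
finger_gap: -0.0001
grip_force: 0.0
```

send_rows([
  {"dx":-0.002,"dy":-0.003,"dz":0,"ax":0,"ay":0,"az":0,"gripper":1},
  {"dx":-0.002,"dy":-0.003,"dz":0,"ax":0,"ay":0,"az":0,"gripper":1},
])

```text
time_s: 3.0
eef_pos: [0.414, -0.0489, 0.2251]
tcp_rot: [[-0.997, 0.073, -0.001], [0.073, 0.997, 0.001], [0.001, 0.001, -1.0]]
force: [-2.0, 0.8, 1.1]
finger_gap: 0.0001
grip_force: 1.0
```

send_rows([
  {"dx":-0.002,"dy":-0.003,"dz":0,"ax":0,"ay":0,"az":0,"gripper":1},
  {"dx":-0.002,"dy":-0.003,"dz":0,"ax":0,"ay":0,"az":0,"gripper":1},
])

```text
time_s: 3.2
eef_pos: [0.4142, -0.0497, 0.2249]
tcp_rot: [[-0.997, 0.074, -0.005], [0.074, 0.997, 0.007], [0.006, 0.006, -1.0]]
force: [-4.7, 9.5, 4.7]
finger_gap: 0.0
grip_force: 4.5
```

send_rows([
  {"dx":-0.0015,"dy":-0.0015,"dz":0,"ax":0,"ay":0,"az":0,"gripper":1},
  {"dx":-0.0015,"dy":-0.0015,"dz":0,"ax":0,"ay":0,"az":0,"gripper":1},
])

```text
time_s: 3.4
eef_pos: [0.4143, -0.0499, 0.2248]
tcp_rot: [[-0.997, 0.074, -0.008], [0.074, 0.997, 0.01], [0.009, 0.009, -1.0]]
force: [-8.1, 11.8, 6.2]
finger_gap: -0.0003
grip_force: 6.6
```

send_rows([
  {"dx":0.013,"dy":0.021,"dz":0,"ax":0,"ay":0,"az":0,"gripper":1},
  {"dx":0.026,"dy":0.042,"dz":0,"ax":0,"ay":0,"az":0,"gripper":1},
  {"dx":0.026,"dy":0.042,"dz":-0.045,"ax":0,"ay":0,"az":0,"gripper":1},
  {"dx":0.026,"dy":0.042,"dz":-0.09,"ax":0,"ay":0,"az":0,"gripper":1},
  {"dx":0.026,"dy":0.042,"dz":-0.135,"ax":0,"ay":0,"az":0,"gripper":1},
  {"dx":0.026,"dy":0.042,"dz":-0.185,"ax":0,"ay":0,"az":0,"gripper":1},
  {"dx":-0.015,"dy":0.018,"dz":-0.185,"ax":0,"ay":0,"az":0,"gripper":1},
  {"dx":-0.055,"dy":-0.006,"dz":-0.185,"ax":0,"ay":0,"az":0,"gripper":1},
  {"dx":-0.085,"dy":-0.042,"dz":-0.185,"ax":0,"ay":0,"az":0,"gripper":1},
  {"dx":-0.1,"dy":-0.078,"dz":-0.185,"ax":0,"ay":0,"az":0,"gripper":1},
])

```text
time_s: 4.4
eef_pos: [0.5138, -0.1409, 0.41]
tcp_rot: [[-0.997, 0.072, 0.001], [0.072, 0.997, -0.001], [-0.001, -0.001, -1.0]]
force: [1.2, -0.1, 0.0]
finger_gap: -0.0003
grip_force: 0.0
```

```bash
python3 - <<'E'
from h import *
o,m=here();print(o["time_s"],m,o["force"],o["tcp_rot"].round(3).tolist())
a=env.grab_frame("top")[165:325,215:365];b=env.grab_frame("scene")[120:330,190:400]
cv2.imwrite("pics/c3.png",np.hstack([cv2.resize(x,(390,416),interpolation=2) for x in(a,b)])[:,:,::-1])
yh=-.0111
for t in np.arange(1.2,-.01,-.15):
    r=.092;c,s=np.cos(t),np.sin(t);M=(.0755,yh+r*c-.008*s-.0145,.262+r*s+.008*c);print(round(t,2),to(M),np.round(M,3))
E
```

```text
4.4 [-0.00257128 -0.04948106  0.40996146] [ 1.19727607 -0.062237    0.02981306] [[-0.997, 0.072, 0.001], [0.072, 0.997, -0.001], [-0.001, -0.001, -1.0]]
1.2 [-0.0784  0.053   0.0583] [0.076 0.    0.351]
1.05 [-0.0784  0.066   0.0632] [0.076 0.013 0.346]
0.9 [-0.0783  0.0781  0.0699] [0.076 0.025 0.339]
0.75 [-0.0783  0.089   0.0783] [0.076 0.036 0.331]
0.6 [-0.0782  0.0986  0.0883] [0.076 0.046 0.321]
0.45 [-0.0782  0.1066  0.0996] [0.076 0.054 0.309]
0.3 [-0.0781  0.1128  0.112 ] [0.076 0.06  0.297]
0.15 [-0.0781  0.1171  0.1251] [0.076 0.064 0.284]
0.0 [-0.0781  0.1193  0.1388] [0.076 0.066 0.27 ]
```

View pics/c3.png

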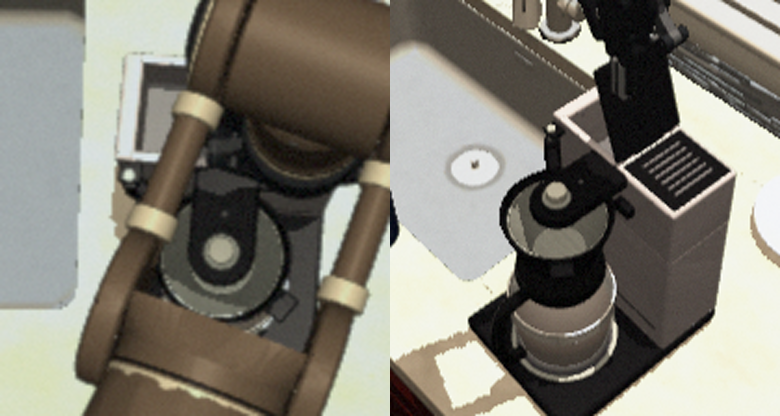

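The filter cup is now concentric under the spray arm, at about (222,262) in the top half. The lid is still raised.

send_rows([
  {"dx":-0.04,"dy":0,"dz":0,"ax":0,"ay":0,"az":0,"gripper":1},
  {"dx":-0.078,"dy":0,"dz":0,"ax":0,"ay":0,"az":0,"gripper":1},
  {"dx":-0.078,"dy":0.01,"dz":0.03,"ax":0,"ay":0,"az":0,"gripper":1},
  {"dx":-0.078,"dy":0.025,"dz":0.055,"ax":0,"ay":0,"az":0,"gripper":1},
  {"dx":-0.078,"dy":0.04,"dz":0.057,"ax":0,"ay":0,"az":0,"gripper":1},
  {"dx":-0.078,"dy":0.053,"dz":0.058,"ax":0,"ay":0,"az":0,"gripper":1},
  {"dx":-0.078,"dy":0.066,"dz":0.063,"ax":0,"ay":0,"az":0,"gripper":1},
  {"dx":-0.078,"dy":0.078,"dz":0.07,"ax":0,"ay":0,"az":0,"gripper":1},
])

```text
time_s: 5.3
eef_pos: [0.5962, -0.066, 0.3428]
tcp_rot: [[-0.997, 0.072, 0.005], [0.072, 0.997, -0.001], [-0.005, -0.001, -1.0]]
force: [-0.1, 0.5, 0.0]
finger_gap: 0.0001
grip_force: 0.4
```

send_rows([
  {"dx":0,"dy":0.011,"dz":0.008,"ax":0,"ay":0,"az":0,"gripper":1},
  {"dx":0,"dy":0.02,"dz":0.018,"ax":0,"ay":0,"az":0,"gripper":1},
  {"dx":0,"dy":0.028,"dz":0.03,"ax":0,"ay":0,"az":0,"gripper":1},
  {"dx":0,"dy":0.034,"dz":0.042,"ax":0,"ay":0,"az":0,"gripper":1},
  {"dx":0,"dy":0.038,"dz":0.055,"ax":0,"ay":0,"az":0,"gripper":1},
  {"dx":0,"dy":0.04,"dz":0.063,"ax":0,"ay":0,"az":0,"gripper":1},
  {"dx":0,"dy":0.04,"dz":0.067,"ax":0,"ay":0,"az":0,"gripper":1},
])

```text
time_s: 6.0
eef_pos: [0.5971, -0.0269, 0.2713]
tcp_rot: [[-0.997, 0.073, -0.003], [0.073, 0.997, 0.0], [0.003, 0.0, -1.0]]
force: [0.1, -0.2, 0.4]
finger_gap: 0.0003
grip_force: 0.2
```

send_rows([
  {"dx":0,"dy":0,"dz":0.003,"ax":0,"ay":0,"az":0,"gripper":1},
  {"dx":0,"dy":0,"dz":0.003,"ax":0,"ay":0,"az":0,"gripper":1},
])

```text
time_s: 6.2
eef_pos: [0.5981, -0.0274, 0.2707]
tcp_rot: [[-0.997, 0.073, 0.0], [0.073, 0.997, -0.0], [-0.0, -0.0, -1.0]]
force: [-0.4, 0.1, 0.2]
finger_gap: -0.0001
grip_force: 0.0
```

send_rows([
  {"dx":0,"dy":0,"dz":0.002,"ax":0,"ay":0,"az":0,"gripper":1},
  {"dx":0,"dy":0,"dz":0.004,"ax":0,"ay":0,"az":0,"gripper":1},
])

```text
time_s: 6.4
eef_pos: [0.5985, -0.0275, 0.2702]
tcp_rot: [[-0.997, 0.073, 0.002], [0.073, 0.997, -0.001], [-0.002, -0.0, -1.0]]
force: [-6.9, 0.4, 18.0]
finger_gap: -0.0002
grip_force: 9.3
```

send_rows([
  {"dx":0,"dy":0,"dz":0.001,"ax":0,"ay":0,"az":0,"gripper":1},
  {"dx":0,"dy":0,"dz":0.001,"ax":0,"ay":0,"az":0,"gripper":1},
])

```text
time_s: 6.6
eef_pos: [0.5985, -0.0275, 0.2702]
tcp_rot: [[-0.997, 0.073, 0.003], [0.073, 0.997, -0.001], [-0.003, -0.0, -1.0]]
force: [-6.4, 0.6, 15.9]
finger_gap: -0.0003
grip_force: 7.8
```

send_rows([
  {"dx":0,"dy":0,"dz":-0.025,"ax":0,"ay":0,"az":0,"gripper":1},
  {"dx":0,"dy":0,"dz":-0.06,"ax":0,"ay":0,"az":0,"gripper":1},
  {"dx":0.02,"dy":0.03,"dz":-0.09,"ax":0,"ay":0,"az":0,"gripper":1},
  {"dx":0.05,"dy":0.07,"dz":-0.09,"ax":0,"ay":0,"az":0,"gripper":1},
  {"dx":0.08,"dy":0.11,"dz":-0.09,"ax":0,"ay":0,"az":0,"gripper":1},
  {"dx":0.12,"dy":0.14,"dz":-0.09,"ax":0,"ay":0,"az":0,"gripper":1},
  {"dx":0.15,"dy":0.17,"dz":-0.09,"ax":0,"ay":0,"az":0,"gripper":1},
])

```text
time_s: 7.3
eef_pos: [0.4591, 0.1543, 0.3555]
tcp_rot: [[-0.997, 0.073, 0.001], [0.073, 0.997, 0.0], [-0.001, 0.0, -1.0]]
force: [1.0, 0.6, 0.4]
finger_gap: 0.0
grip_force: 0.0
```

```bash
python3 - <<'E'
from h import *
o,m=here();print(o["time_s"],m,o["force"])
a=env.grab_frame("top")[165:325,215:365];b=env.grab_frame("scene")[120:330,190:400]
cv2.imwrite("pics/c4.png",np.hstack([cv2.resize(x,(390,416),interpolation=2) for x in(a,b)])[:,:,::-1])
print(to((-.045,0,.30)))
E
```

```text
7.3 [-0.07822451  0.24106618  0.35547032] [0.95089871 0.63825129 0.42513042]
[-0.0337 -0.2432  0.0552]
```

View pics/c4.png

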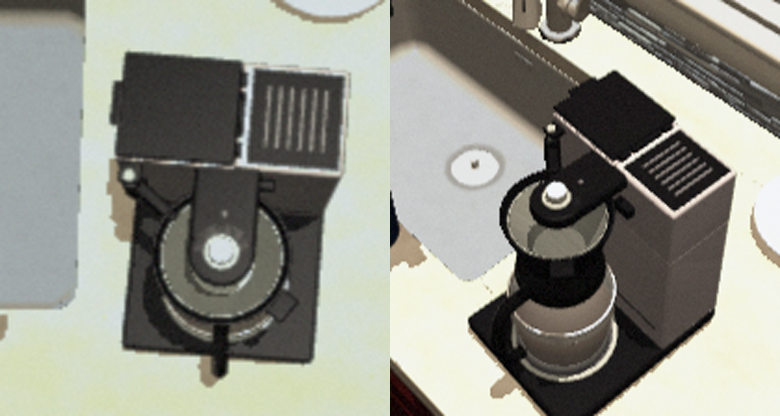

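```bash
python3 - <<'E'
from h import *
w=backz("top",(215+222/2.6,165+256/2.6),.24);print(w,mach(p,(-.045,0,.24)))
print(backz("top",(215+221/2.6,165+251/2.6),.273),mach(p,(-.045,0,.273)))
E
```

```text
[ 0.47382019 -0.0886762   0.24      ] [[ 0.47501498 -0.08848524  0.24      ]]
[ 0.47419211 -0.08808923  0.273     ] [[ 0.47501498 -0.08848524  0.273     ]]
```

send_rows([
  {"dx":-0.006,"dy":-0.045,"dz":0,"ax":0,"ay":0,"az":0,"gripper":1},
  {"dx":-0.013,"dy":-0.09,"dz":0,"ax":0,"ay":0,"az":0,"gripper":1},
  {"dx":-0.02,"dy":-0.135,"dz":0,"ax":0,"ay":0,"az":0,"gripper":1},
  {"dx":-0.026,"dy":-0.18,"dz":0,"ax":0,"ay":0,"az":0,"gripper":1},
  {"dx":-0.034,"dy":-0.22,"dz":0,"ax":0,"ay":0,"az":0,"gripper":1},
  {"dx":-0.034,"dy":-0.242,"dz":0.02,"ax":0,"ay":0,"az":0,"gripper":1},
  {"dx":-0.034,"dy":-0.242,"dz":0.055,"ax":0,"ay":0,"az":0,"gripper":1},
  {"dx":-0.034,"dy":-0.242,"dz":0.072,"ax":0,"ay":0,"az":0,"gripper":1},
  {"dx":-0.034,"dy":-0.242,"dz":0.072,"ax":0,"ay":0,"az":0,"gripper":1},
])

```text
time_s: 8.3
eef_pos: [0.4751, -0.0914, 0.28]
tcp_rot: [[-0.997, 0.075, -0.006], [0.075, 0.997, 0.001], [0.006, 0.001, -1.0]]
force: [0.1, 0.1, -0.9]
finger_gap: -0.0003
grip_force: 0.0
```

send_rows([
  {"dx":0,"dy":0.002,"dz":0.004,"ax":0,"ay":0,"az":0,"gripper":1},
  {"dx":0,"dy":0.002,"dz":0.008,"ax":0,"ay":0,"az":0,"gripper":1},
  {"dx":0,"dy":0.002,"dz":0.012,"ax":0,"ay":0,"az":0,"gripper":1},
  {"dx":0,"dy":0.002,"dz":0.016,"ax":0,"ay":0,"az":0,"gripper":1},
  {"dx":0,"dy":0.002,"dz":0.016,"ax":0,"ay":0,"az":0,"gripper":1},
])

```text
time_s: 8.8
eef_pos: [0.4782, -0.0886, 0.2683]
tcp_rot: [[-0.997, 0.072, 0.003], [0.072, 0.997, -0.001], [-0.003, -0.001, -1.0]]
force: [-0.3, -0.6, 2.6]
finger_gap: 0.0
grip_force: 1.7
```

send_rows([
  {"dx":0,"dy":0,"dz":0.002,"ax":0,"ay":0,"az":0,"gripper":1},
  {"dx":0,"dy":0,"dz":0.002,"ax":0,"ay":0,"az":0,"gripper":1},
])

```text
time_s: 9.0
eef_pos: [0.4783, -0.0887, 0.2679]
tcp_rot: [[-0.997, 0.072, 0.003], [0.072, 0.997, -0.001], [-0.003, -0.001, -1.0]]
force: [-1.6, 1.0, 10.4]
finger_gap: -0.0002
grip_force: 5.1
```

The button has bottomed out, 5 mm down at 10 N. I'll press a touch more, then let go and withdraw.

send_rows([
  {"dx":0,"dy":0,"dz":0.001,"ax":0,"ay":0,"az":0,"gripper":1},
  {"dx":0,"dy":0,"dz":0.001,"ax":0,"ay":0,"az":0,"gripper":1},
  {"dx":0,"dy":0,"dz":-0.01,"ax":0,"ay":0,"az":0,"gripper":1},
  {"dx":0,"dy":0,"dz":-0.04,"ax":0,"ay":0,"az":0,"gripper":1},
  {"dx":0,"dy":0,"dz":-0.085,"ax":0,"ay":0,"az":0,"gripper":1},
  {"dx":0,"dy":0.045,"dz":-0.09,"ax":0,"ay":0,"az":0,"gripper":1},
  {"dx":0.01,"dy":0.09,"dz":-0.09,"ax":0,"ay":0,"az":0,"gripper":1},
  {"dx":0.02,"dy":0.135,"dz":-0.09,"ax":0,"ay":0,"az":0,"gripper":1},
  {"dx":0.03,"dy":0.18,"dz":-0.09,"ax":0,"ay":0,"az":0,"gripper":1},
  {"dx":0.04,"dy":0.22,"dz":-0.09,"ax":0,"ay":0,"az":0,"gripper":1},
])

```text
time_s: 10.0
eef_pos: [0.4522, 0.1358, 0.355]
tcp_rot: [[-0.997, 0.072, -0.001], [0.072, 0.997, 0.0], [0.001, 0.0, -1.0]]
force: [0.1, 0.1, -0.7]
finger_gap: -0.0001
grip_force: 0.0
```

```bash
python3 - <<'E'
from h import *
o,m=here();print(o["time_s"],m,o["force"])
a=env.grab_frame("top")[165:325,215:365];b=env.grab_frame("scene")[120:330,190:400]
cv2.imwrite("pics/c5.png",np.hstack([cv2.resize(x,(390,416),interpolation=2) for x in(a,b)])[:,:,::-1])
E
```

```text
10.0 [-0.08378731  0.22209617  0.35502291] [ 0.11700284  0.11530137 -0.71842147]
```

View pics/c5.png

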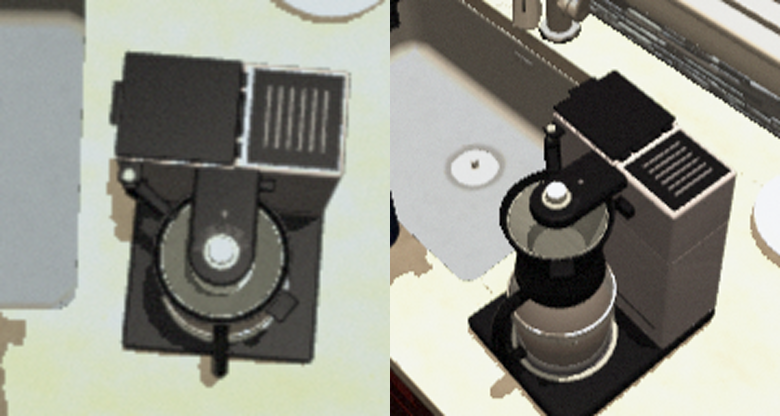

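The lid is flat, the filter holder is home, the button at (220,251) is up again, the jug is unmoved and the robot is clear. I'm handing the job in.

```bash
python3 -c "
from plant import env
print(env.job_done())"
```

```text
the job is handed in; nothing more can be done
None
```

I pushed the filter holder home and the lid shut, each to a firm stop, then pressed the start button fully in and released it; the jug stayed on its hot plate, and I handed the job in at about 10 s.

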